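# Lock a stop screw with its lever jam nut

## Task

Lock the setting of the stop screw on the aluminium block: put the square-socket key, without ramming it, fully down on the screw's square head with the key's arm close beside the stop post, so that the post keeps the screw from turning with the nut. Then swing the jam nut's lever clockwise (seen from above) until you feel the nut bite, and about 25 degrees further, gently enough not to bend the post, and leave the key on the screw. Do not disturb the other things lying round it.

Things in the scene. Friction and masses are not known exactly. Their poses are not given: they have to be found in the camera images.
- block: stop-screw block, fixed to the worktop: aluminium plate 200 x 100 x 14 mm (long side along its x axis, z up) with a boss in the middle. Origin at the centre of its underside, on the screw's axis. Everything on it stands below 84 mm; the stop post stands at its +x end, the nut's lever is at its -x end.
- screw: upright adjusting screw; origin on its axis at the block's underside, z up, x and y square to its head's flats. Square head 14 mm wide, z 64 to 84 mm (top 3 mm narrowed to 11.5), on a 26 mm round shoulder with top at z 64. Its x is within 2 degrees of the block's x: the setting to keep (to 20 degrees). It turns at 0.12 N m, so unless the key on it leans on the post it turns with the biting nut.
- washer_tab (a point): outer end of the flat tab of the steel lock washer under the nut, 25 mm from the screw's axis, 32 mm above the block's underside. At the start it points along the screw's +x. It stays put on the screw while the nut runs free; once the nut bites, the nut carries it round clockwise.
- nut_handle (a point): top centre of the upright round pin (12 mm diameter, z 44 to 77 mm over the block's underside) at the end of the nut's lever (11 mm wide, z 34 to 44), 70 mm from the screw's axis. Runs freely (under 1 N) for an unknown 20 to 55 degrees, then bites: up to 12 degrees of key play at 2 N, then 5 to 7 N for 51 degrees to a hard end. Stays where left. Push it, or pinch it from above.
- stop_post: thin upright steel pin, 8 mm diameter, z 14 to 84 mm over the block's underside, axis at block x +80 mm, y -13.5 mm. Origin at its foot, z along the pin. The key's arm goes beside it on its +y side, with 5 mm of gap when square to the block, and leans on it when the nut drags the screw round. About 14 N across its upper part bends it for good.
- key: loose steel holding key, 0.15 to 0.3 kg, lying socket down. Origin: centre of its underside, the mouth of the square socket (15.2 mm wide, 22 deep, 2 mm chamfer). Head 34 x 34 x 26 mm; gripping stem on it 16 x 16 mm, z 26 to 51, sides along x and y; arm 9 mm wide, z 4 to 14, along +x to 101 mm from the origin. Fully on, its underside rests on the screw's shoulder, arm along the block's +x.
- key_end (a point): point in the middle of the key's arm near its free end, 95 mm from the key's origin along its x axis, 9 mm above its underside
- solder_reel: bystander: small blue reel of solder, 56 mm diameter, 37 mm high, on the worktop; leave alone
- hex_key: bystander: black L-shaped hex key, 97 x 30 x 6 mm, lying on the worktop; leave alone
- spare_finger_1: bystander: small orange wedge-shaped plastic gripper finger, 52 x 14 x 12 mm, lying on the worktop; leave alone
Not all that is in view belongs to the job. What is shaped like the key but pink is not meant.

How it is judged:
By the outcome, as a careful person would: the job done as asked, in the order asked, and still so for the second after the job is handed in, with the robot touching nothing.
It also fails if it takes over 64 s, if anything falls off the work surface, if the arm or the gripper's body presses on something with over 40 N, if the wrist force passes 120 N, or if a joint passes its speed limit or range.

## Robot

A 6-joint arm with a two-finger parallel gripper is mounted at the origin on a cart in front of the work surface, level with it; the furniture and walls round the work are solid. World frame = base frame: x ahead of the robot, y to its left, z up, the work surface at z = 0. Lengths are in m, angles in rad, forces in N, time in s.
With the tool pointing down it reaches from about 0.325 to 0.775 m from the base axis. Payload 5.5 kg.
Tool frame: the origin (TCP) lies between the finger pads; the fingertips stand 25 mm ahead of it and the grasp point (between the pads) lies 6 mm ahead of it (ctrl.finger_overhang is the distance from the TCP to the fingertips, in m); z points along the fingers, y is the line along which they close (so a half turn about z gives the same grasp; the last joint's range is limited). The gripper opens to 88 mm and grips with 3 to 60 N. Pads are 20 mm wide; open, the fingers measure 115 mm over their backs; the gripper's body (75 mm by 178 mm) begins 61 mm behind the grasp point.
Start: joints at [1.092, 0.091, 1.231, -0, 1.82, -0.057], TCP at [0.246, 0.547, 0.248] pointing down, gripper open.
Joint ranges: [-2.87, 2.87], [-0.86, 2.18], [0.17, 2.46], [-1.51, 4.65], [0.06, 2.69], [-2.65, 2.65]. Speed limits (rad/s): [2.57, 2.57, 3.01, 3.14, 3.14, 3.14].

## Interface

Orientations are given as a unit quaternion [x, y, z, w].
In Python, from bench import monitor, vision, order, ctrl gives the robot as it stands.
- The arm moves only by the tool move_arm, never from a script. Its argument "motion" is a list that holds one entry, the list of rows, each a list of 5 numbers: the opening, from 0 (shut) to 1 (fully open), then the shift along the tool's x, y, z in m, then the turn about the tool's z in degrees. In form: [[[jaw, tx, ty, tz, spin], ...]]. A call has 1 to 12 rows; each row is the pose to reach, as a shift and turn from the pose commanded when the call began, along the tool's axes at that moment; what a row does not reach only later rows make up. A row lasts 1/8 s, in which the tool goes at most 62.5 mm and 10.7 degrees, less where a joint would pass 70% of its speed; a pose out of reach is approached as far as the arm can. A call with a gripper value outside its range is refused whole. The fingers move at their own pace and stop on an object; "grip_force" is the grip in N (left out, the last holds). Time passes only in rows, so rows that repeat a pose let the fingers close. It gives the time, the measured TCP pose, the force, the opening and the grip force at its end, in the units of the state.
- monitor.sense(): the state, without advancing time (a new reading comes with each control period).
- vision.read_camera(name): name is "side" or "top"; returns the picture (384x512x3 uint8, red, green, blue); there is no depth.
- vision.get_calibration(name): a dict with "fx", "fy", "cx", "cy" (pixels), "dist" ([k1, k2, p1, p2, k3] as OpenCV has them; the pictures are not rectified), "view" (4x4, takes a point from world to camera coordinates). Camera axes: x right, y down, z forward; pixel columns grow to the right and rows downward; lengths in m; the calibration is good to about 2 mm. A picture is of the moment at which its call begins. get_calibration takes no time and is no camera call.
- order.close_job(): hands the job in; it is judged then, once.
The state is a dict: "time_s": time; "qpos": joint angles; "joint_vel": joint speeds; "effort": joint torques, N m; "eef_pos": TCP position; "eef_rot": TCP orientation; "wrist_force": force on the tool from outside, world axes, zero at the start; "torque": the same for the moment, N m; "finger_gap": finger opening in m; "grip_force": force on a finger pad.
Only numpy, scipy, OpenCV 4.12 (cv2) and the standard library are available. Lean on these libraries where they do the work, as an engineer would, in place of code of your own. Each camera call takes 0.05 s, during which the arm holds its last target. There are 200 camera calls.

## Working session

There is one attempt and no reset: what is moved stays moved. The work goes in short steps, Python scripts to look and compute and a tool call to move; the robot and the scene stay as the last step left them, time stands still between calls to the robot, and variables do not carry over. Pictures are saved under pics/ and viewed, at most 10 in all, crops included, and the job is handed in when it is done.

Besides the shell and the picture viewer there is one more tool, called after "Call:" as name(argument=value, ...) on one line, values as JSON. move_arm: Moves the arm, as the interface text tells. Its arguments: {"type":"object","properties":{"motion":{"type":"array"},"grip_force":{"type":"number"}},"required":["motion"]}

```bash
mkdir -p pics; ls
python3 - <<'E'
from bench import monitor, vision, order, ctrl
import cv2,numpy as np
for n in("top","side"):
    im=vision.read_camera(n); cv2.imwrite(f"pics/{n}0.png",im[:,:,::-1])
    c=vision.get_calibration(n); print(n,c['fx'],c['fy'],c['cx'],c['cy'],c['dist']); print(np.round(c['view'],3).tolist())
a=cv2.imread("pics/top0.png");cv2.imwrite("pics/top0b.png",cv2.resize(a,(800,600),interpolation=cv2.INTER_CUBIC))
a=cv2.imread("pics/side0.png");cv2.imwrite("pics/side0b.png",cv2.resize(a,(800,600),interpolation=cv2.INTER_CUBIC))
print(monitor.sense())
E
```

```text
pics
top 411.27028300804477 411.27028300804477 255.09609368436335 185.51421383837513 [-0.01149799  0.          0.          0.          0.        ]
[[0.018, -1.0, 0.009, 0.189], [-0.995, -0.019, -0.093, 0.613], [0.093, -0.008, -0.996, 1.646], [0.0, 0.0, 0.0, 1.0]]
side 482.95300726282613 482.95300726282613 254.91352776302858 188.8240047425426 [-0.01823749  0.          0.          0.          0.        ]
[[-0.998, -0.067, 0.01, 0.636], [-0.06, 0.798, -0.6, -0.083], [0.033, -0.599, -0.8, 1.627], [0.0, 0.0, 0.0, 1.0]]
{'time_s': 0.1, 'qpos': array([ 1.09230533e+00,  9.17397902e-02,  1.23175740e+00,  1.14649495e-05,
        1.81980668e+00, -5.67131165e-02]), 'joint_vel': array([-9.44226794e-05, -2.09868118e-04, -2.22254998e-03, -1.22425234e-03,
       -5.66712953e-04,  1.42043042e-03]), 'effort': array([ 1.99951217e-03, -4.47855771e+01, -4.07570958e+01,  7.00995605e-02,
        2.83446506e-02, -1.02771191e-04]), 'eef_pos': array([0.24553052, 0.54721284, 0.24665069]), 'eef_rot': array([ 2.09327774e-01,  9.77845157e-01, -8.23686026e-04, -2.31598730e-04]), 'wrist_force': array([ 0.32038643, -0.31962786, -0.11186316]), 'torque': array([ 0.03367198, -0.0100928 ,  0.01900359]), 'grip_force': 0.0, 'finger_gap': 0.08769612333503259}
```

View pics/top0b.png

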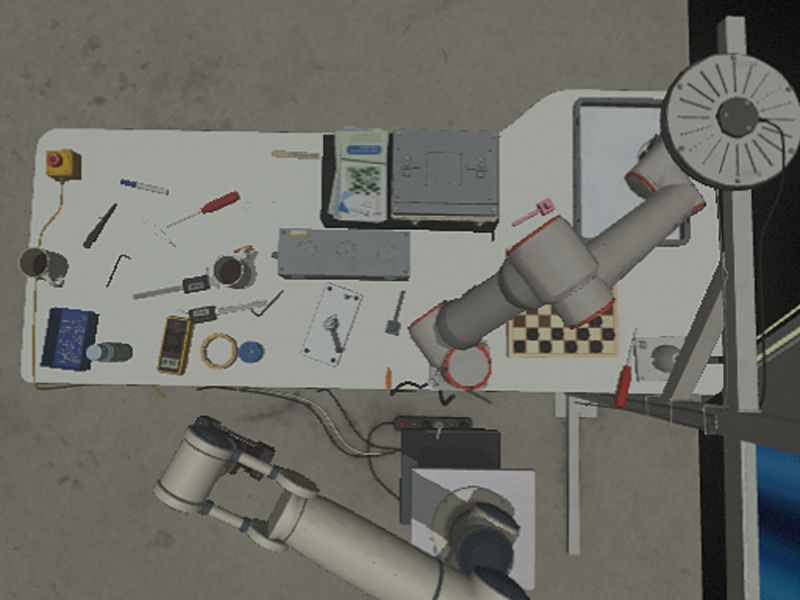

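View pics/side0b.png

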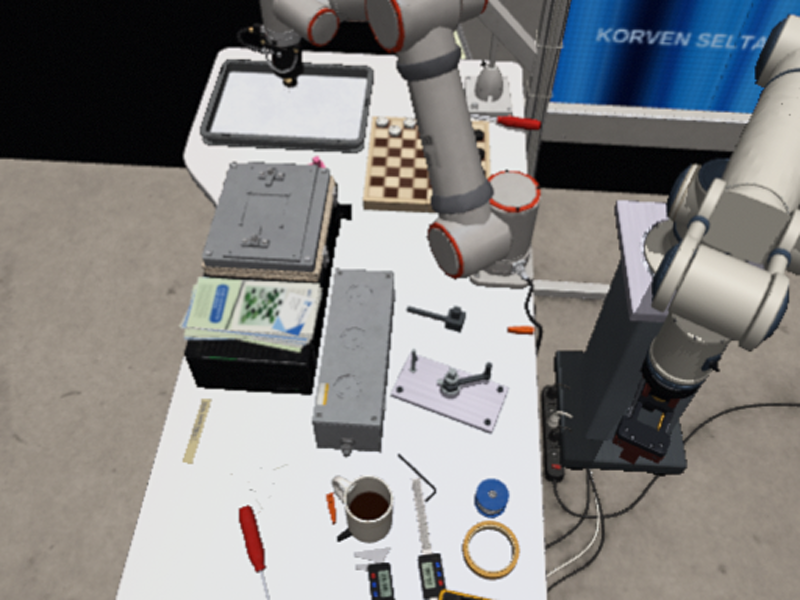

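The top view shows the block at about (333,323)/800-scale, the dark key at (397,312), the reel at (250,352) and the hex key at (268,303). The side view shows the key at (440,317) and the block at (450,385). I'll zoom in on both.

Run:
```python
import cv2,numpy as np
a=cv2.imread("pics/top0.png")[172:252,185:275]; b=cv2.imread("pics/side0.png")[185:285,245:345]
A=cv2.resize(a,None,fx=6,fy=6,interpolation=cv2.INTER_CUBIC)
B=cv2.resize(b,None,fx=6,fy=6,interpolation=cv2.INTER_CUBIC)
cv2.imwrite("pics/t1.png",A);cv2.imwrite("pics/s1.png",B)
```

```text
(no output)
```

View pics/t1.png

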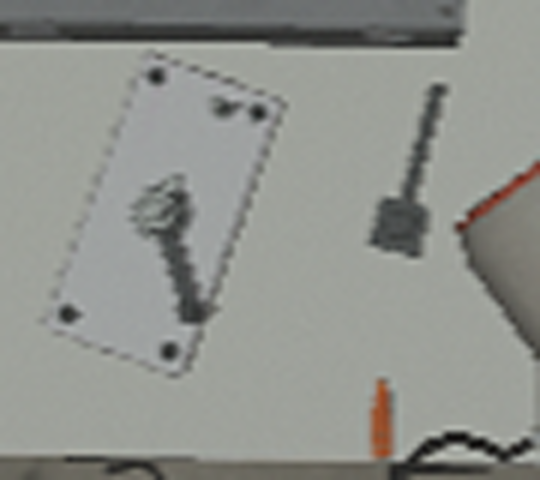

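View pics/s1.png

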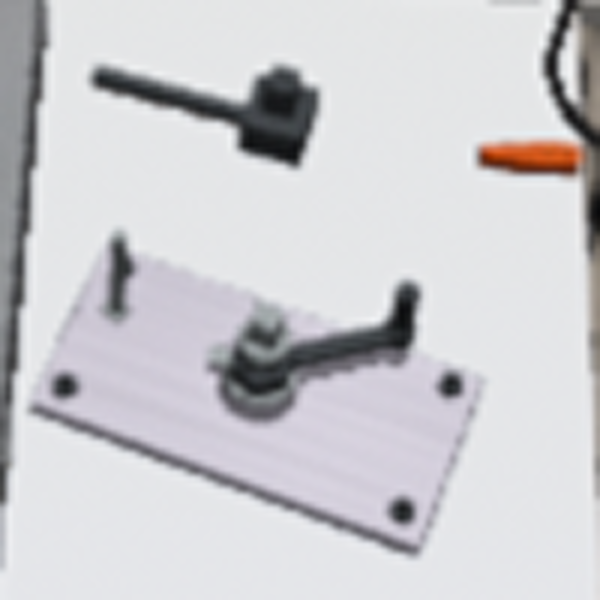

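```bash
cat > h.py <<'E'
import numpy as np,cv2
from bench import vision
C={n:vision.get_calibration(n) for n in("top","side")}
def K(c): return np.array([[c['fx'],0,c['cx']],[0,c['fy'],c['cy']],[0,0,1.]])
def ray(n,uv):
    c=C[n];p=cv2.undistortPoints(np.array([[uv]],float),K(c),np.array(c['dist'])).ravel()
    V=np.array(c['view']);R,t=V[:3,:3],V[:3,3]
    d=R.T@np.r_[p,1]; return -R.T@t,d/np.linalg.norm(d)
def plane(n,uv,z):
    o,d=ray(n,uv); return o+d*(z-o[2])/d[2]
def tri(a,b):
    (o1,d1),(o2,d2)=ray("top",a),ray("side",b)
    s=np.linalg.lstsq(np.c_[d1,-d2],o2-o1,rcond=None)[0]
    p,q=o1+s[0]*d1,o2+s[1]*d2; return (p+q)/2,np.linalg.norm(p-q)
def proj(n,P):
    c=C[n];V=np.array(c['view']);r=cv2.Rodrigues(V[:3,:3])[0]
    return cv2.projectPoints(np.array(P,float).reshape(-1,1,3),r,V[:3,3],K(c),np.array(c['dist']))[0].reshape(-1,2)
def blobs(im,x0,y0,x1,y1,thr,amin=1,s=6):
    g=cv2.resize(im[y0:y1,x0:x1].max(2),None,fx=s,fy=s,interpolation=cv2.INTER_CUBIC)
    m=(g<thr).astype(np.uint8)
    n,l,st,ce=cv2.connectedComponentsWithStats(m)
    return [(st[i,4]/s/s,(ce[i]+.5)/s-.5+[x0,y0],l==i) for i in range(1,n) if st[i,4]>=amin*s*s]
E
python3 - <<'E'
from h import *
T=cv2.imread("pics/top0.png");S=cv2.imread("pics/side0.png")
for thr in(90,):
  for n,im,b in(("top",T,(190,178,240,238)),("side",S,(247,220,330,280)),("top",T,(244,182,262,216)),("side",S,(257,192,300,214))):
    for a,c,_ in blobs(im,*b,thr,.7): print(n,thr,round(a,1),c.round(2))
# holes in top
cr=lambda x,y:(185+(x+.5)/6-.5,172+(y+.5)/6-.5)
cs=lambda x,y:(245+(x+.5)/6-.5,185+(y+.5)/6-.5)
for p in[(157,77),(258,113),(170,351),(67,314)]: print('hole',plane("top",cr(*p),.014).round(4))
for p in[(64,386),(451,385),(402,511)]: print('holeS',plane("side",cs(*p),.014).round(4))
print('handle',tri(cr(203,312),cs(407,287)),'S@77',plane("side",cs(407,288),.077))
print('post foot',plane("side",cs(115,314),.014),'top',plane("side",cs(119,238),.084),plane("top",cr(218,108),.084))
print('screw top',plane("top",cr(160,203),.084),plane("side",cs(267,316),.084))
print('key arm end top',plane("top",cr(439,87),.014),'side',plane("side",cs(97,76),.009))
print('stem',plane("side",cs(282,76),.051),plane("top",cr(402,222),.03))
E
```

```text
top 90 47.8 [218.05 178.03]
top 90 4.6 [210.59 184.23]
top 90 4.3 [222.17 189.64]
top 90 4.3 [227.53 190.31]
top 90 65.0 [214.72 215.16]
top 90 5.3 [195.89 223.93]
top 90 4.9 [212.74 230.09]
side 90 4.1 [248.42 221.84]
side 90 19.2 [264.43 230.41]
side 90 15.4 [247.23 234.81]
side 90 144.3 [298.45 243.22]
side 90 9.9 [288.26 240.71]
side 90 7.4 [255.39 248.92]
side 90 7.3 [319.69 248.81]
side 90 7.9 [311.63 269.78]
top 90 90.0 [252.46 204.6 ]
top 90 0.9 [261.14 209.49]
side 90 192.5 [285.33 203.27]
hole [0.6119 0.3818 0.014 ]
hole [0.5885 0.3123 0.014 ]
hole [0.426  0.3679 0.014 ]
hole [0.4496 0.4382 0.014 ]
holeS [0.6113 0.38   0.014 ]
holeS [0.4234 0.3657 0.014 ]
holeS [0.4474 0.4358 0.014 ]
handle (array([0.45132281, 0.34247266, 0.0641191 ]), np.float64(0.002712400588647518)) S@77 [0.45136712 0.35130809 0.077     ]
post foot [0.5888641  0.33748296 0.014     ] top [0.58866664 0.33786079 0.084     ] [0.58570045 0.33433335 0.084     ]
screw top [0.52289402 0.37052369 0.084     ] [0.5174082 0.3758283 0.084    ]
key arm end top [0.6086436  0.18903473 0.014     ] side [0.60661114 0.18956332 0.009     ]
stem [0.51167384 0.21293324 0.051     ] [0.51539642 0.21261176 0.03      ]
```

```bash
cat >> h.py <<'E'
from bench import monitor
def head(q):  # heading of tool y, deg (tool pointing down)
    from scipy.spatial.transform import Rotation as R
    y=R.from_quat(q).as_matrix()[:,1]; return np.degrees(np.arctan2(y[1],y[0]))
def go(x,y,z,h=None):
    from scipy.spatial.transform import Rotation as R
    s=monitor.sense();d=R.from_quat(s['eef_rot']).inv().apply(np.r_[x,y,z]-s['eef_pos'])
    hh=head(s['eef_rot']);sp=0 if h is None else -((h-hh+90)%180-90)
    print('t',round(s['time_s'],2),'pos',s['eef_pos'].round(4),'head',round(hh,2),'-> shift mm',(d*1000).round(1),'spin',round(sp,2))
E
python3 - <<'E'
from h import *
print(tri((265.6,211),(276,157)),tri((264,214),(276,160)))
T=cv2.imread("pics/top0.png");S=cv2.imread("pics/side0.png")
a,c,m=max(blobs(T,244,182,262,216,95,5),key=lambda q:q[0])
def pts(m,x0,y0): 
    v,u=np.nonzero(m); return np.c_[(u+.5)/6-.5+x0,(v+.5)/6-.5+y0]
P=np.array([plane("top",p,.014)[:2] for p in pts(m,244,182)[::7]])
arm=P[P[:,0]>.548]; 
def fit(a):
    vx,vy,x,y=cv2.fitLine(a.astype(np.float32),cv2.DIST_L2,0,.01,.01).ravel(); return np.degrees(np.arctan(vy/vx)),(x,y)
print('top arm',fit(arm),P[:,0].min(),P[:,0].max())
a,c,m=max(blobs(S,257,190,302,214,95,5),key=lambda q:q[0])
P=np.array([plane("side",p,.009)[:2] for p in pts(m,257,190)[::7]]);arm=P[P[:,0]>.548]
print('side arm',fit(arm),P[:,0].max())
k=np.array([.513,.2125]);go(*k,.15,75);go(*k,.054,75)
E
```

```text
(array([0.53461661, 0.15890201, 0.16869618]), np.float64(0.06477507989038717)) (array([0.52882605, 0.16449424, 0.16191343]), np.float64(0.07524671890565773))
top arm (np.float32(-15.369079), (np.float32(0.57937187), np.float32(0.19717497))) 0.4930774079044316 0.6099782894079369
side arm (np.float32(-14.503052), (np.float32(0.57720375), np.float32(0.19821584))) 0.6075038605370111
t 0.1 pos [0.2455 0.5472 0.2467] head 65.83 -> shift mm [-381.1 -195.7   96.9] spin -9.17
t 0.1 pos [0.2455 0.5472 0.2467] head 65.83 -> shift mm [-381.1 -195.6  192.9] spin -9.17
```

Run:
```python
from h import *
for a in((413,322),(413,330),(413,338),(440,368)):
  for b in((440,262),(455,275),(468,275)): print(a,b,[np.round(q,3) for q in tri(np.array(a)/1.5625,np.array(b)/1.5625)])
T=cv2.imread("pics/top0.png")[190:250,230:310];S=cv2.imread("pics/side0.png")[100:220,240:360]
cv2.imwrite("pics/o1.png",np.hstack([cv2.resize(T,(480,360)),cv2.resize(S,(360,360))])[:, :800])
```

```text
(413, 322) (440, 262) [array([0.535, 0.163, 0.127]), np.float64(0.026)]
(413, 322) (455, 275) [array([0.52 , 0.164, 0.094]), np.float64(0.007)]
(413, 322) (468, 275) [array([0.508, 0.166, 0.102]), np.float64(0.031)]
(413, 330) (440, 262) [array([0.525, 0.162, 0.126]), np.float64(0.045)]
(413, 330) (455, 275) [array([0.51 , 0.162, 0.09 ]), np.float64(0.013)]
(413, 330) (468, 275) [array([0.498, 0.164, 0.097]), np.float64(0.012)]
(413, 338) (440, 262) [array([0.516, 0.162, 0.125]), np.float64(0.065)]
(413, 338) (455, 275) [array([0.5  , 0.161, 0.087]), np.float64(0.033)]
(413, 338) (468, 275) [array([0.488, 0.162, 0.093]), np.float64(0.008)]
(440, 368) (440, 262) [array([0.478, 0.091, 0.044]), np.float64(0.136)]
(440, 368) (455, 275) [array([ 0.46 ,  0.086, -0.006]), np.float64(0.103)]
(440, 368) (468, 275) [array([ 0.446,  0.085, -0.005]), np.float64(0.076)]
```

View pics/o1.png

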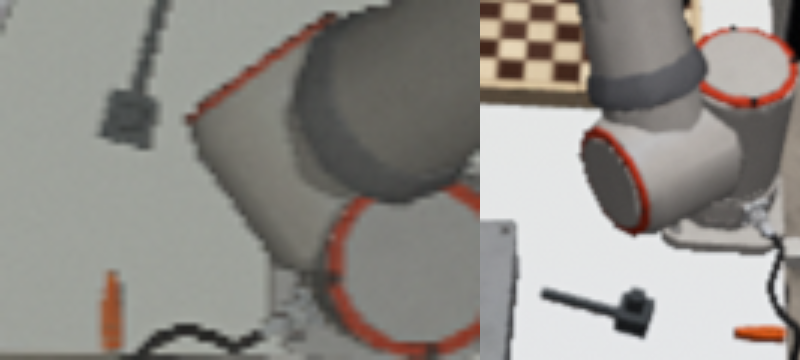

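Run:
```python
from h import *
print(tri((273.7,201.3),(284.3,160)))
# leftmost edge (same height as centre):
for z in(.1,.15,.2,.25): print(z,plane("top",(261.7,210),z),plane("top",(285.8,192.5),z))
```

```text
(array([0.5410324 , 0.12870022, 0.12496293]), np.float64(0.00032270789558237235))
0.1 [0.50803206 0.17335621 0.1       ] [0.57768917 0.08074039 0.1       ]
0.15 [0.50632799 0.1745896  0.15      ] [0.57379967 0.08487951 0.15      ]
0.2 [0.50462391 0.17582298 0.2       ] [0.56991017 0.08901863 0.2       ]
0.25 [0.50291984 0.17705636 0.25      ] [0.56602066 0.09315775 0.25      ]
```

The zoom shows the second robot's shoulder flange, with its nearest corner at about (0.507, 0.174) and z from 0.07 to 0.18. It sits close to the key. The gripper's long side therefore has to lie along the key's x, offset slightly to +y.

Run:
```python
from h import *
go(.512,.2185,.26,-15)
```

```text
t 0.1 pos [0.2455 0.5472 0.2467] head 65.83 -> shift mm [-377.7 -190.8  -13.1] spin 80.83
```

Call:
move_arm(motion=[[[1,-0.02,-0.01,-0.013,10],[1,-0.06,-0.03,-0.013,20],[1,-0.11,-0.055,-0.013,30],[1,-0.16,-0.08,-0.013,40],[1,-0.21,-0.106,-0.013,50],[1,-0.26,-0.131,-0.013,60],[1,-0.31,-0.157,-0.013,70],[1,-0.35,-0.177,-0.013,78],[1,-0.3777,-0.1908,-0.013,80.8],[1,-0.3777,-0.1908,-0.013,80.8]]], grip_force=25)

```text
time_s: 1.35
eef_pos: [0.513, 0.217, 0.2597]
eef_rot: [0.794, 0.608, -0.001, -0.0]
wrist_force: [0.1, -0.2, -0.4]
finger_gap: 0.0879
grip_force: 0.0
```

Run:
```python
from h import *
from bench import vision
T=vision.read_camera("top")[...,::-1];S=vision.read_camera("side")[...,::-1]
cv2.imwrite("pics/T2.png",T);cv2.imwrite("pics/S2.png",S)
cv2.imwrite("pics/v2.png",np.hstack([cv2.resize(T[130:260,190:320],(400,400)),cv2.resize(S[70:230,230:390],(400,400))]))
print(monitor.sense()['wrist_force'],monitor.sense()['qpos'].round(3))
go(.512,.2185,.054,-15)
```

```text
[-0.52261892 -0.98390859 -0.53119166] [ 3.430e-01 -2.200e-02  1.324e+00  1.000e-03  1.840e+00  6.040e-01]
t 1.45 pos [0.5118 0.2189 0.2602] head -14.95 -> shift mm [ -0.3   0.5 206.2] spin 0.05
```

View pics/v2.png

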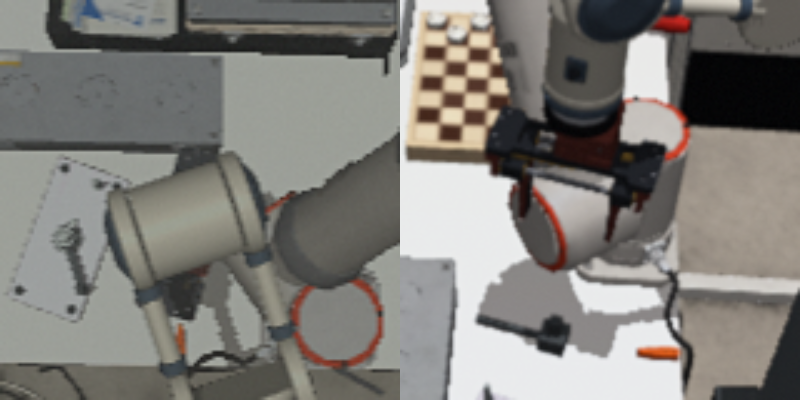

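The view shows the gripper above the key, with the wrist barrel close to the other arm. I'll check the heights before going down.

Run:
```python
from h import *
f=lambda a,b:print([np.round(q,3) for q in tri(a,b)])
f((250,200),(308,72))       # our wrist barrel
f((287.5,208),(297,125))    # other arm band (approx centre)
# our barrel right end corner for wrist z guesses
for z in(.45,.5): print(z,plane("top",(276,200),z).round(3))
for z in(.2,.25,.3,.35): print(z,'band left edge',plane("top",(279,207),z).round(3))
```

```text
[array([0.515, 0.218, 0.539]), np.float64(0.012)]
[array([0.512, 0.085, 0.234]), np.float64(0.001)]
0.45 [0.527 0.139 0.45 ]
0.5 [0.524 0.142 0.5  ]
0.2 band left edge [0.517 0.113 0.2  ]
0.25 band left edge [0.515 0.116 0.25 ]
0.3 band left edge [0.512 0.12  0.3  ]
0.35 band left edge [0.51  0.123 0.35 ]
```

Call:
move_arm(motion=[[[1,0,0,0.04,0],[1,0,0,0.08,0],[1,0,0,0.11,0],[1,0,0,0.13,0],[1,0,0,0.14,0],[1,0,0,0.15,0],[1,0,0,0.16,0],[1,0,0,0.16,0]]])

```text
time_s: 2.45
eef_pos: [0.5119, 0.2186, 0.1]
eef_rot: [0.793, 0.609, -0.0, -0.0]
wrist_force: [0.4, 0.4, 1.1]
finger_gap: 0.0876
grip_force: 0.0
```

Run:
```python
from h import *
S=vision.read_camera("side")[...,::-1];T=vision.read_camera("top")[...,::-1]
cv2.imwrite("pics/v3.png",np.hstack([cv2.resize(T[160:240,220:300],(400,400)),cv2.resize(S[130:220,250:340],(400,400),interpolation=cv2.INTER_CUBIC)]))
print(monitor.sense()['wrist_force'])
go(.512,.2185,.054,-15)
```

```text
[-0.54137596  0.17582988 -0.35319143]
t 2.55 pos [0.5123 0.2187 0.101 ] head -14.98 -> shift mm [-0.3 -0.3 47. ] spin 0.02
```

View pics/v3.png

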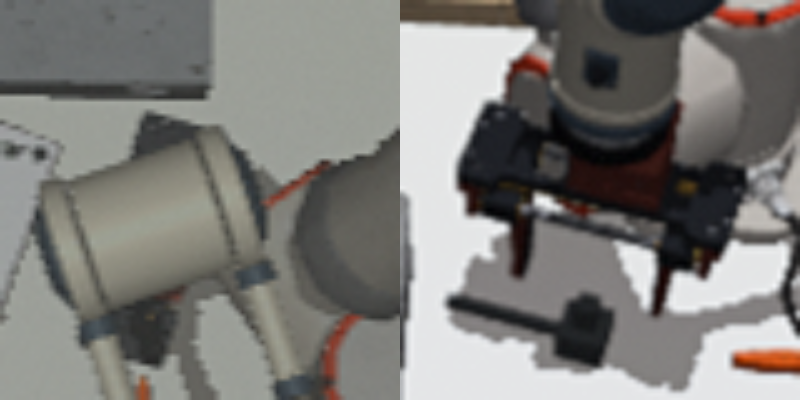

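Nothing is touching, and the fingers straddle the stem. The fingertips are at (518,275) and (657,312), with the stem top at (588,300). Descending and gripping.

Call:
move_arm(motion=[[[1,0,0,0.015,0],[1,0,0,0.03,0],[1,0,0,0.042,0],[1,0,0,0.046,0],[1,0,0,0.046,0],[0,0,0,0.046,0],[0,0,0,0.046,0],[0,0,0,0.046,0],[0,0,0,0.046,0],[0,0,0,0.046,0],[0,0,0,0.046,0],[0,0,0,0.046,0]]], grip_force=25)

```text
time_s: 4.05
eef_pos: [0.5121, 0.2187, 0.0546]
eef_rot: [0.793, 0.609, -0.0, -0.0]
wrist_force: [-0.6, 0.2, 0.4]
finger_gap: 0.0216
grip_force: 0.0
```

Run:
```python
from h import *
s=monitor.sense();print(s['wrist_force'],s['finger_gap'],s['grip_force'],s['eef_pos'])
```

```text
[-0.60994389  0.15367347  0.36718956] 0.021637183369011125 0.0 [0.51211099 0.21870921 0.05459375]
```

Call:
move_arm(motion=[[[0,0,0,0,0],[0,0,0,0,0],[0,0,0,0,0],[0,0,0,0,0],[0,0,0,-0.01,0],[0,0,0,-0.02,0]]], grip_force=35)

```text
time_s: 4.8
eef_pos: [0.512, 0.2187, 0.0751]
eef_rot: [0.793, 0.609, -0.0, -0.0]
wrist_force: [0.3, 0.1, -1.7]
finger_gap: 0.0157
grip_force: 35.0
```

Run:
```python
from h import *
go(.5195,.3777,.180,-19)
```

```text
t 4.8 pos [0.512  0.2187 0.0751] head -14.97 -> shift mm [ 155.5  -33.9 -104.9] spin 4.03
```

Call:
move_arm(motion=[[[0,0,0,-0.03,0],[0,0,0,-0.07,0],[0,0,0,-0.11,0],[0,0.02,-0.004,-0.13,0],[0,0.05,-0.011,-0.14,1],[0,0.08,-0.0175,-0.14,2],[0,0.11,-0.024,-0.14,3],[0,0.14,-0.0305,-0.14,4],[0,0.1555,-0.034,-0.14,4],[0,0.1555,-0.034,-0.12,4],[0,0.1555,-0.034,-0.105,4],[0,0.1555,-0.034,-0.105,4]]])

```text
time_s: 6.3
eef_pos: [0.5187, 0.3761, 0.1766]
eef_rot: [0.814, 0.581, -0.003, 0.0]
wrist_force: [0.8, -0.3, -2.5]
finger_gap: 0.0159
grip_force: 35.0
```

Run:
```python
from h import *
T=vision.read_camera("top")[...,::-1];S=vision.read_camera("side")[...,::-1]
cv2.imwrite("pics/T4.png",T);cv2.imwrite("pics/S4.png",S)
cv2.imwrite("pics/v4.png",np.hstack([cv2.resize(T[170:250,180:260],(400,400)),cv2.resize(S[190:290,240:340],(400,400),interpolation=cv2.INTER_CUBIC)]))
go(.5195,.3777,.180,-19)
```

```text
t 6.4 pos [0.5195 0.3768 0.1793] head -19.02 -> shift mm [ 0.8 -0.3 -0.7] spin -0.02
```

View pics/v4.png

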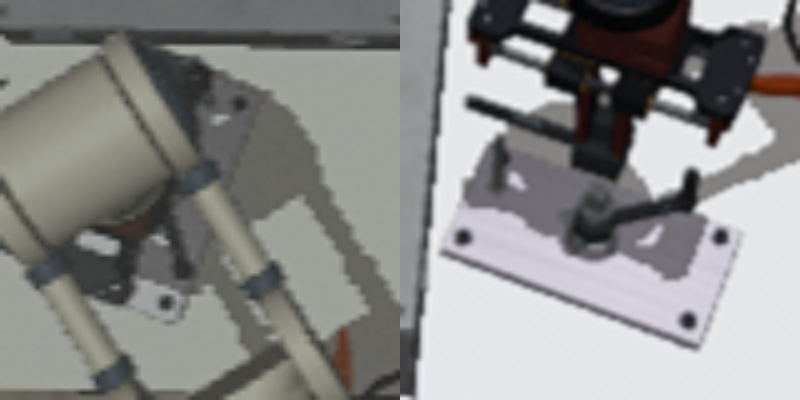

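Run:
```python
from h import *
S=cv2.imread("pics/S4.png");s=monitor.sense();e=s['eef_pos'];print(e.round(4))
u=lambda a:np.array([np.cos(np.radians(a)),np.sin(np.radians(a))])
zk=e[2]-.0546
# arm centre per column (dark, threshold) 
g=S.max(2).astype(float)
for c in range(258,282,2):
    col=g[208:232,c]; w=np.clip(110-col,0,None)
    k=np.argmin(col); sl=slice(max(k-3,0),k+4); w=w[sl]; r=208+np.arange(24)[sl]
    v=(w*r).sum()/w.sum(); p=plane("side",(c,v),zk+.009)[:2]-e[:2]
    print(c,round(v,2),col.min(),'along %.1f lat %.1f'%(p@u(-19)*1e3,p@u(71)*1e3))
S0=cv2.imread("pics/side0.png")
print(proj("side",[[*(e[:2]-.004*u(71)),zk],[.5182,.3739,.084],[.5174,.3729,.084]]))
print(S0[232:246,280:298].max(2))
```

```text
[0.5195 0.3768 0.1793]
258 215.53 32.0 along 94.3 lat -3.7
260 216.12 30.0 along 88.5 lat -4.1
262 216.93 29.0 along 82.4 lat -3.8
264 217.76 27.0 along 76.3 lat -3.4
266 218.12 32.0 along 70.8 lat -4.5
268 219.32 42.0 along 64.2 lat -3.0
270 220.32 45.0 along 58.0 lat -2.1
272 220.69 46.0 along 52.5 lat -3.2
274 221.3 42.0 along 46.7 lat -3.5
276 221.69 31.0 along 41.2 lat -4.5
278 209.42 9.0 along 50.9 lat -44.6
280 209.9 11.0 along 45.2 lat -45.3
[[289.81594608 228.61328071]
 [288.81806114 236.64186298]
 [289.1126666  236.35406575]]
[[214 219 217 217 228 232 232 232 232 232 232 231 232 231 232 231 232 232]
 [213 213 210 212 218 218 217 228 232 233 232 233 232 232 231 232 232 232]
 [212 213 213 213 214 211 211 205 215 230 232 232 232 232 232 232 232 232]
 [211 211 212 212 214 215 213 189 188 204 210 219 230 232 232 232 232 232]
 [214 213 211 212 212 214 213 185 171 175 177 191 215 220 219 228 231 232]
 [215 215 216 215 215 213 194 178 173 170 172 174 188 207 217 222 216 215]
 [214 216 216 217 217 203 163 141 152 166 171 146 170 209 220 219 214 215]
 [213 214 215 217 200 174 127  92 111 143 147 109 148 202 217 219 219 221]
 [214 215 216 214 190 141  89  63  72  93  94  96 141 179 205 216 218 219]
 [215 215 215 200 159 126  94  68  62  61  67 118 158 182 189 178 172 159]
 [201 189 185 174 124 127 145 130 102  76  80 137 157 144 127 109 102  92]
 [182 171 175 147  83  92 142 159 150 131 135 152 130  90  74  74  75  74]
 [182 173 171 127  61  52  91 118 138 138 134 116  87  64  66  71  69  58]
 [143 140 138 101  64  50  51  72  92  89  81  65  64  51  48  58  66  67]]
```

Call:
move_arm(motion=[[[0,0.0008,0,0.01,0],[0,0.0008,0,0.02,0],[0,0.0008,0,0.03,0],[0,0.0008,0,0.035,0],[0,0.0008,0,0.038,0],[0,0.0008,0,0.04,0],[0,0.0008,0,0.041,0],[0,0.0008,0,0.042,0],[0,0.0008,0,0.042,0]]])

```text
time_s: 7.52
eef_pos: [0.5197, 0.3785, 0.1377]
eef_rot: [0.814, 0.581, 0.0, -0.0]
wrist_force: [-0.3, 0.3, -1.9]
finger_gap: 0.0161
grip_force: 35.0
```

Run:
```python
from h import *
s=monitor.sense();print(s['wrist_force'],s['torque'],s['eef_pos'],s['finger_gap'])
S=vision.read_camera("side")[...,::-1];cv2.imwrite("pics/v5.png",cv2.resize(S[190:280,240:340],(800,600),interpolation=cv2.INTER_CUBIC))
```

```text
[-0.28061195  0.2916076  -1.8523797 ] [-0.03265573  0.10626441 -0.00695347] [0.51970455 0.37851918 0.13772088] 0.016096705005457377
```

View pics/v5.png

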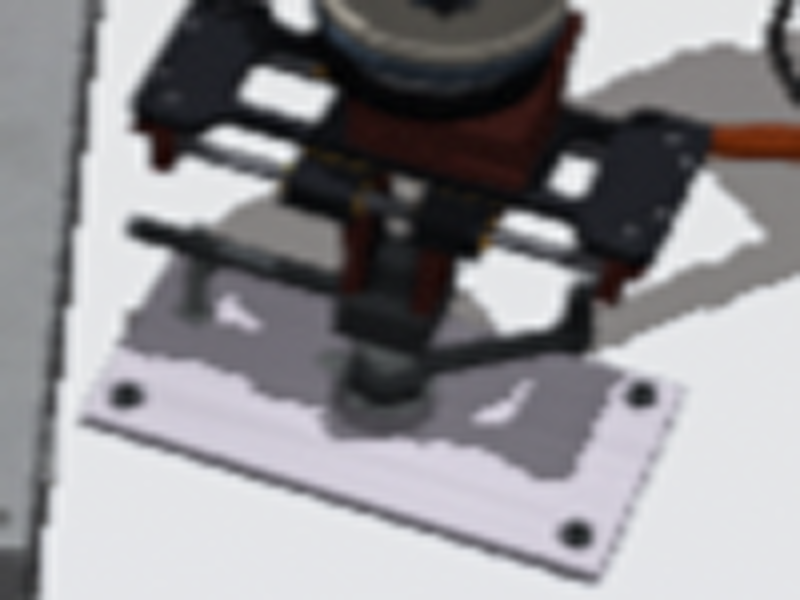

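The key hovers on the screw head with its arm just to the far (+y) side of the post, and there is no contact force. Lowering gently.

Call:
move_arm(motion=[[[0,-0.001,0,0.001,0],[0,-0.001,0,0.002,0],[0,-0.001,0,0.003,0],[0,-0.001,0,0.004,0],[0,-0.001,0,0.005,0],[0,-0.001,0,0.005,0]]])

```text
time_s: 8.32
eef_pos: [0.5196, 0.3776, 0.1356]
eef_rot: [0.814, 0.581, 0.001, 0.0]
wrist_force: [-3.4, -3.1, 9.5]
finger_gap: 0.0153
grip_force: 35.0
```

Call:
move_arm(motion=[[[0,-0.0005,-0.0003,0,0],[0,-0.001,-0.0006,0,0],[0,-0.0015,-0.0009,0,0],[0,-0.0015,-0.0009,0,0]]])

```text
time_s: 8.82
eef_pos: [0.5192, 0.3772, 0.1357]
eef_rot: [0.814, 0.581, 0.003, 0.0]
wrist_force: [0.2, 0.4, 7.1]
finger_gap: 0.0157
grip_force: 35.0
```

Run:
```python
from h import *
from scipy.spatial.transform import Rotation as R
F=[];
for i in range(3):
    vision.read_camera("side"); s=monitor.sense()
    r=R.from_quat(s['eef_rot']).inv()
    print(s['eef_pos'].round(4),'F tool',r.apply(s['wrist_force']).round(2),'M tool',r.apply(s['torque']).round(3),round(head(s['eef_rot']),2),np.degrees(r.as_euler('xyz')).round(2))
cv2.imwrite("pics/S6.png",vision.read_camera("side")[...,::-1])
```

```text
[0.5191 0.3772 0.1357] F tool [ 0.12  0.01 -7.81] M tool [ 0.081 -0.069 -0.009] -18.96 [179.82  -0.27  71.04]
[0.5192 0.3772 0.1357] F tool [ 0.57 -0.09 -6.87] M tool [ 0.124 -0.033  0.014] -18.96 [179.82  -0.27  71.04]
[0.5192 0.3772 0.1357] F tool [ 0.34  0.03 -7.8 ] M tool [ 0.101 -0.061 -0.028] -18.96 [179.82  -0.27  71.04]
```

Call:
move_arm(motion=[[[0,0,0,-0.003,0],[0,-0.001,-0.0006,-0.003,0],[0,-0.001,-0.0006,-0.003,0],[0,-0.001,-0.0006,-0.001,0],[0,-0.001,-0.0006,0,0],[0,-0.001,-0.0006,0.001,0],[0,-0.001,-0.0006,0.001,0]]])

```text
time_s: 9.9
eef_pos: [0.518, 0.3768, 0.1355]
eef_rot: [0.814, 0.581, 0.003, -0.0]
wrist_force: [-0.3, 1.7, 11.9]
finger_gap: 0.0156
grip_force: 35.0
```

```bash
cat >> h.py <<'E'
def st():
    from scipy.spatial.transform import Rotation as R
    s=monitor.sense();r=R.from_quat(s['eef_rot']).inv()
    print(round(s['time_s'],2),s['eef_pos'].round(4),'F tool',r.apply(s['wrist_force']).round(2),'M tool',r.apply(s['torque']).round(3),'head',round(head(s['eef_rot']),2),'gap',round(s['finger_gap'],4))
E
python3 -c "
from h import *
st()"
```

```text
9.9 [0.518  0.3768 0.1355] F tool [  1.55  -0.8  -11.94] M tool [ 0.317  0.249 -0.018] head -18.94 gap 0.0156
```

Call:
move_arm(motion=[[[0,0,0,-0.003,0],[0,0.0015,0.0012,-0.004,0],[0,0.0015,0.0025,-0.004,0],[0,0.0015,0.0025,-0.003,0],[0,0.0015,0.0025,-0.002,0],[0,0.0015,0.0025,-0.001,0],[0,0.0015,0.0025,-0.001,0]]])

```text
time_s: 10.78
eef_pos: [0.5195, 0.3768, 0.1355]
eef_rot: [0.814, 0.581, 0.001, -0.001]
wrist_force: [-6.4, 1.6, 13.9]
finger_gap: 0.0155
grip_force: 35.0
```

Run:
```python
from h import *
st()
S=vision.read_camera("side")[...,::-1];cv2.imwrite("pics/S7.png",S)
g=S.max(2)
print(g[226:250,278:302])
```

```text
10.78 [0.5195 0.3768 0.1355] F tool [ -0.55  -6.52 -13.9 ] M tool [ 1.392 -0.229 -0.01 ] head -18.93 gap 0.0155
[[132 132 133 133  97  48  33  27  17  19  32  39  33  21  16  14  14  13
   14  14  14  21  74  87]
 [133 133 134 133 103  55  34  25  15  30  39  38  35  30  24  24  19  15
   17  17  10  27 115 179]
 [131 133 135 133 106  59  35  24  14  31  40  41  39  34  30  32  30  31
   41  57  51  75 177 228]
 [ 86 104 125 130 100  53  35  25  14  24  30  36  38  33  32  34  35  32
   49 130 164 191 225 234]
 [ 44  59  75  84  71  45  34  25  15  23  26  28  30  24  29  34  36  30
   47 151 212 232 233 233]
 [ 37  40  42  44  44  37  33  23  15  22  24  25  24  20  30  35  33  28
   37 128 213 234 233 232]
 [ 31  30  34  37  34  35  32  21  20  24  25  25  25  20  29  34  32  29
   33 112 206 235 234 232]
 [ 60  42  36  32  30  35  31  25  28  29  27  24  25  23  31  35  31  28
   39 107 166 217 234 233]
 [103  96  86  61  39  32  34  34  38  37  33  31  28  25  32  35  31  26
   46 104 135 166 216 232]
 [118 118 112  86  48  31  33  39  40  40  38  39  34  30  35  33  31  29
   70
[... 736 characters left out ...]
09  96  90  89  75  52  57  78  85  82  73  71  63  44  36  38  39
   40  38  37  37  38  36]
 [118 109 101  94  88  65  42  43  63  73  79  78  75  63  47  38  38  38
   36  35  38  39  55  64]
 [121 117 108  94  80  54  37  39  50  63  73  66  59  49  41  33  35  46
   57  63  85  98 105 107]
 [121 121 117  97  75  47  31  36  42  49  51  47  43  41  38  45  78 101
  107 109 116 120 120 120]
 [122 121 120  95  65  40  25  30  37  39  40  40  38  38  42  66 101 118
  123 122 122 123 122 120]
 [122 122 119  93  64  51  35  26  30  35  35  32  27  27  37  75 103 119
  122 122 122 121 120 121]
 [120 119 121  92  63  67  64  43  28  25  26  28  27  28  50  74  99 115
  122 122 120 120 119 124]]
```

Call:
move_arm(motion=[[[0,0,0,-0.003,0],[0,-0.0004,-0.002,-0.004,0],[0,-0.0004,-0.0042,-0.004,0],[0,-0.0004,-0.0042,-0.003,0],[0,-0.0004,-0.0042,-0.002,0],[0,-0.0004,-0.0042,-0.001,0],[0,-0.0004,-0.0042,0,0]]])

```text
time_s: 11.7
eef_pos: [0.517, 0.3774, 0.1355]
eef_rot: [0.814, 0.581, 0.002, 0.0]
wrist_force: [0.4, 0.5, 13.1]
finger_gap: 0.0159
grip_force: 35.0
```

Run:
```python
from h import *
st()
```

```text
11.7 [0.517  0.3774 0.1355] F tool [  0.64   0.26 -13.12] M tool [ 0.052  0.138 -0.028] head -18.99 gap 0.0159
```

Run:
```python
from h import *
S=vision.read_camera("side")[...,::-1];T=vision.read_camera("top")[...,::-1]
cv2.imwrite("pics/S8.png",S);cv2.imwrite("pics/T8.png",T)
f=lambda a:cv2.LUT(cv2.resize(a,(400,560),interpolation=cv2.INTER_CUBIC),(255*(np.arange(256)/255)**.6).astype(np.uint8))
cv2.imwrite("pics/v8.png",np.hstack([f(S[205:261,270:310]),f(T[170:226,205:245])]))
e=monitor.sense()['eef_pos'];d=np.radians(-19);X=np.r_[np.cos(d),np.sin(d),0];Y=np.r_[-X[1],X[0],0]
o=e-.0036*Y-[0,0,.0546]
for nm,P in(('keyhead bottom',[o+a*X*.017+b*Y*.017 for a,b in((1,1),(-1,1),(-1,-1),(1,-1))]),('tip',[o+.101*X+[0,0,.009]]),('shoulder c',[[.5182,.3739,.064]]),('posttop',[np.r_[.5182,.3739,.084]+.08*X-.0135*Y])):
    q=(proj("side",P)-[270,205]+.5)*10;print(nm,q.round().tolist(), ((proj("top",P)-[205,170]+.5)*10).round().tolist())
```

```text
keyhead bottom [[123.0, 355.0], [237.0, 397.0], [278.0, 300.0], [166.0, 260.0]] [[34.0, 322.0], [3.0, 403.0], [85.0, 433.0], [115.0, 352.0]]
tip [[-131.0, 191.0]] [[148.0, 134.0]]
shoulder c [[189.0, 358.0]] [[64.0, 373.0]]
posttop [[-53.0, 189.0]] [[162.0, 191.0]]
```

View pics/v8.png

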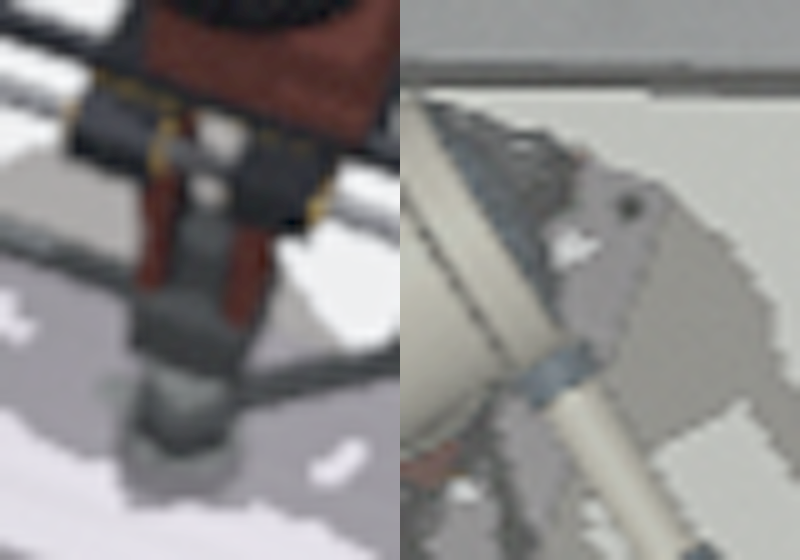

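The last view shows the key head's front edge at about (187,362), so the mouth centre is near (208,314), with the shoulder centred near (189,358). The key is about 4 mm short in x and 2.5 mm short in y, and it is resting on the flat top of the screw. I'll lift, shift and retry.

Run:
```python
from h import *
go(.5208,.3798,.1435,-19)
```

```text
t 11.8 pos [0.517  0.3773 0.1355] head -18.99 -> shift mm [ 3.6  2.8 -8. ] spin 0.01
```

Call:
move_arm(motion=[[[0,0,0,-0.006,0],[0,0,0,-0.01,0],[0,0.0036,0.0028,-0.01,0],[0,0.0036,0.0028,-0.008,0],[0,0.0036,0.0028,-0.005,0],[0,0.0036,0.0028,-0.003,0],[0,0.0036,0.0028,-0.0015,0],[0,0.0036,0.0028,0,0],[0,0.0036,0.0028,0,0]]])

```text
time_s: 12.92
eef_pos: [0.5194, 0.3796, 0.1324]
eef_rot: [0.814, 0.581, -0.0, -0.0]
wrist_force: [-1.3, -1.6, -1.4]
finger_gap: 0.0158
grip_force: 35.0
```

Run:
```python
from h import *
st()
```

```text
12.93 [0.5194 0.3796 0.1324] F tool [-1.92 -0.69  1.35] M tool [ 0.247 -0.405  0.033] head -18.97 gap 0.0158
```

It's in, 3 mm lower with almost no force. Continuing down.

Call:
move_arm(motion=[[[0,-0.0005,-0.0003,0.001,0],[0,-0.0005,-0.0003,0.002,0],[0,-0.0005,-0.0003,0.003,0],[0,-0.0005,-0.0003,0.004,0],[0,-0.0005,-0.0003,0.005,0],[0,-0.0005,-0.0003,0.006,0],[0,-0.0005,-0.0003,0.006,0]]])

```text
time_s: 13.8
eef_pos: [0.5193, 0.3794, 0.1264]
eef_rot: [0.814, 0.581, -0.0, -0.0]
wrist_force: [0.3, 0.3, -1.6]
finger_gap: 0.0156
grip_force: 35.0
```

Run:
```python
from h import *
st()
```

```text
13.8 [0.5193 0.3794 0.1264] F tool [0.41 0.13 1.56] M tool [ 0.128 -0.143 -0.007] head -18.97 gap 0.0156
```

Call:
move_arm(motion=[[[0,0,0,0.002,0],[0,0,0,0.004,0],[0,0,0,0.006,0],[0,0,0,0.008,0],[0,0,0,0.009,0],[0,0,0,0.01,0],[0,0,0,0.011,0],[0,0,0,0.012,0],[0,0,0,0.012,0]]])

```text
time_s: 14.92
eef_pos: [0.5194, 0.3795, 0.1185]
eef_rot: [0.814, 0.581, 0.001, 0.0]
wrist_force: [-5.9, -3.6, 12.8]
finger_gap: 0.0157
grip_force: 35.0
```

Run:
```python
from h import *
st()
```

```text
14.93 [0.5194 0.3795 0.1185] F tool [ -5.26  -4.4  -12.85] M tool [ 0.974 -1.225  0.03 ] head -18.96 gap 0.0157
```

Call:
move_arm(motion=[[[0,0,0,-0.002,0],[0,0,0,-0.004,0],[0.3,0,0,-0.004,0],[0.3,0,0,-0.004,0],[0.3,0,0,-0.004,0],[0.3,0,0,-0.004,0]]])

```text
time_s: 15.68
eef_pos: [0.5193, 0.3794, 0.1185]
eef_rot: [0.814, 0.581, -0.0, -0.0]
wrist_force: [-0.5, 0.0, 0.4]
finger_gap: 0.0263
grip_force: 0.0
```

Run:
```python
from h import *
st()
cv2.imwrite("pics/S9.png",vision.read_camera("side")[...,::-1])
```

```text
15.68 [0.5193 0.3794 0.1185] F tool [-0.12 -0.49 -0.39] M tool [ 0.09  -0.093  0.027] head -18.97 gap 0.0263
```

Now I'll feel for the key's head top with the fingertips.

Call:
move_arm(motion=[[[0.3,0,0,0.001,0],[0.3,0,0,0.0015,0],[0.3,0,0,0.002,0],[0.3,0,0,0.002,0]]])

```text
time_s: 16.23
eef_pos: [0.5192, 0.3794, 0.1165]
eef_rot: [0.814, 0.581, -0.0, 0.0]
wrist_force: [-0.3, 0.3, 0.6]
finger_gap: 0.026
grip_force: 0.0
```

Call:
move_arm(motion=[[[0.3,0,0,0.001,0],[0.3,0,0,0.002,0],[0.3,0,0,0.003,0],[0.3,0,0,0.003,0]]])

```text
time_s: 16.73
eef_pos: [0.5194, 0.3795, 0.1153]
eef_rot: [0.814, 0.581, 0.001, 0.0]
wrist_force: [-2.8, -0.3, 6.3]
finger_gap: 0.0263
grip_force: 3.2
```

The fingertips touch the head top at z = 0.090, so the key is fully seated (0.064 + 0.026). Retreating and heading for the lever.

Call:
move_arm(motion=[[[0.3,0,0,-0.005,0],[0.6,0,0,-0.02,0],[0.6,0,0,-0.04,0],[0.6,0,0,-0.06,0],[0.6,0,0,-0.065,0]]])

```text
time_s: 17.35
eef_pos: [0.5201, 0.3799, 0.1819]
eef_rot: [0.814, 0.581, 0.002, 0.0]
wrist_force: [0.5, -0.1, -0.2]
finger_gap: 0.0528
grip_force: 0.0
```

Run:
```python
from h import *
S=vision.read_camera("side")[...,::-1];cv2.imwrite("pics/S10.png",S)
for a,c,m in blobs(S,245,205,345,290,70,5): 
    v,u=np.nonzero(m);print(round(a),c.round(1),'left',u.min()/6+245,'right',u.max()/6+245, 'top', v.min()/6+205)
print(proj("side",[[.4513,.351,.077],[.518,.3745,.074]]), 'stored handle px', (312.5,232.5))
g=S.max(2);print(g[224:246,300:320])
s=monitor.sense();print(np.degrees(s['qpos'][[0,5]]))
# spin forced: heading to +109.5
from scipy.spatial.transform import Rotation as R
d=R.from_quat(s['eef_rot']).inv().apply(np.r_[.4517,.3525,.175]-s['eef_pos']);print(s['eef_pos'],d,head(s['eef_rot']),'spin',head(s['eef_rot'])-109.5)
```

```text
631 [303.9 212.4] left 269.0 right 330.0 top 205.0
13 [342.2 206.6] left 339.5 right 344.8333333333333 top 205.0
18 [343.4 220.8] left 342.6666666666667 right 344.8333333333333 top 215.66666666666666
451 [287.1 238.3] left 256.5 right 314.3333333333333 top 224.83333333333334
5 [319.7 248.8] left 319.0 right 321.1666666666667 top 247.83333333333334
5 [255.4 248.9] left 254.66666666666666 right 257.0 top 248.16666666666666
6 [311.7 269.8] left 310.8333333333333 right 313.3333333333333 top 268.8333333333333
[[312.43996275 232.49230661]
 [288.6483898  238.67827413]] stored handle px (312.5, 232.5)
[[ 51  30  30  54 181 233 234 233 233 232 231 231 232 232 234 236 163  58
   34  79]
 [ 41  29  30  77 197 235 233 232 232 231 232 231 232 231 233 220 138  46
   42 133]
 [ 38  28  42 132 215 234 232 232 232 231 232 231 231 232 233 227 162  88
   83 183]
 [ 34  30  74 184 231 233 232 231 231 231 232 231 231 231 232 233 220 205
  205 226]
 [ 30  44 133 215 234 232 231 232 231 231 232 231 232 231 232 232 233 233
  233 233]
 [ 27  70 183 233 233 232 231 231 232 231 231 232 232 232 232 232 232 232

[... 815 characters left out ...]
43  25  22  20  32  91 125 135 138
  188 215]
 [ 94  85  77  72  66  57  44  38  35  33  30  29  25  36 103 142 186 176
  210 233]
 [ 52  48  42  38  38  37  38  36  36  34  28  27  25  66 178 217 229 224
  229 233]
 [ 38  37  38  36  36  37  38  40  41  45  39  31  43 129 215 237 235 233
  232 232]
 [ 38  37  36  38  45  57  64  88 103 105 104  89  93 132 193 228 234 234
  233 232]
 [ 54  64  74  92 102 105 108 118 124 124 124 117 118 123 144 164 175 215
  233 232]
 [104 107 111 118 127 125 122 122 121 122 124 123 123 123 123 120 135 198
  219 218]]
[33.11985764 52.08726884]
[0.5199087  0.37977772 0.18133844] [-0.04798423 -0.05565292  0.00607798] -18.967569875675675 spin -128.46756987567568
```

Call:
move_arm(motion=[[[0.6,-0.005,-0.005,0,-10.7],[0.6,-0.01,-0.011,0,-21.4],[0.6,-0.015,-0.017,0,-32.1],[0.6,-0.02,-0.023,0,-42.8],[0.6,-0.025,-0.029,0,-53.5],[0.6,-0.03,-0.035,0,-64.2],[0.6,-0.035,-0.041,0,-74.9],[0.6,-0.04,-0.047,0,-85.6],[0.6,-0.044,-0.052,0,-96.3],[0.6,-0.048,-0.056,0,-107],[0.6,-0.048,-0.056,0,-117.7],[0.6,-0.048,-0.056,0,-128.4]]])

```text
time_s: 18.9
eef_pos: [0.4504, 0.352, 0.1779]
eef_rot: [-0.172, 0.985, -0.0, -0.001]
wrist_force: [-0.1, -0.8, 0.5]
finger_gap: 0.0526
grip_force: 0.0
```

Run:
```python
from h import *
st(); go(.4517,.3525,.081,109.5)
S=vision.read_camera("side");print(proj("side",[monitor.sense()['eef_pos']]))
```

```text
18.9 [0.4504 0.352  0.1779] F tool [ 0.35 -0.77 -0.47] M tool [-0.026 -0.069 -0.021] head 109.79 gap 0.0526
t 18.9 pos [0.4504 0.352  0.1779] head 109.79 -> shift mm [-1.5  0.  96.9] spin 0.29
[[316.7398443  212.85590968]]
```

Call:
move_arm(motion=[[[0.6,-0.0015,0,0.03,0],[0.6,-0.0015,0,0.06,0],[0.6,-0.0015,0,0.085,0],[0.6,-0.0015,0,0.096,0],[0,-0.0015,0,0.096,0],[0,-0.0015,0,0.096,0],[0,-0.0015,0,0.096,0],[0,-0.0015,0,0.096,0],[0,-0.0015,0,0.096,0],[0,-0.0015,0,0.096,0],[0,-0.0015,0,0.096,0]]], grip_force=15)

```text
time_s: 20.32
eef_pos: [0.4522, 0.3528, 0.083]
eef_rot: [-0.169, 0.986, 0.0, 0.0]
wrist_force: [-1.1, -0.0, 2.2]
finger_gap: 0.0114
grip_force: 15.0
```

```bash
cat >> h.py <<'E'
C0=np.array([.518,.3755])
def lever(c=C0):
    s=monitor.sense();p=s['eef_pos'][:2]-c;th=np.degrees(np.arctan2(p[1],p[0]))%360
    t=np.r_[np.sin(np.radians(th)),-np.cos(np.radians(th))]; f=s['wrist_force'][:2]
    print('t',round(s['time_s'],2),s['eef_pos'].round(4),'r',round(np.hypot(*p),4),'th',round(th,2),'Ft(resist)',round(-f@t,2),'Fr',round(f@p/np.hypot(*p),2),'Fz',round(s['wrist_force'][2],2),'head',round(head(s['eef_rot']),1),'gap',round(s['finger_gap'],4))
def arc(dths,c=C0,r=None):
    """rows (mm, deg) from the present pose along the lever's circle, clockwise by dths"""
    from scipy.spatial.transform import Rotation as R
    s=monitor.sense();p=s['eef_pos'][:2]-c;th=np.arctan2(p[1],p[0]);r=r or np.hypot(*p);iv=R.from_quat(s['eef_rot']).inv()
    for d in dths:
        a=th-np.radians(d);q=np.r_[c+r*np.r_[np.cos(a),np.sin(a)]-s['eef_pos'][:2],0]
        print(d,(iv.apply(q)*1e3).round(1))
E
python3 - <<'E'
from h import *
lever();arc([2.5*i for i in range(1,9)],r=.07)
E
```

```text
t 20.32 [0.4522 0.3528 0.083 ] r 0.0696 th 199.02 Ft(resist) -0.32 Fr 1.02 Fz 2.25 head 109.4 gap 0.0114
2.5 [0.3 3.1 0. ]
5.0 [0.  6.1 0. ]
7.5 [-0.3  9.1  0. ]
10.0 [-0.8 12.1  0. ]
12.5 [-1.4 15.1  0. ]
15.0 [-2.2 18.1  0. ]
17.5 [-3. 21.  0.]
20.0 [-4.  23.9  0. ]
```

Call:
move_arm(motion=[[[0,0,0.003,0,2.5],[0,0,0.0061,0,5],[0,-0.0003,0.0091,0,7.5],[0,-0.0008,0.0121,0,10],[0,-0.0014,0.0151,0,12.5],[0,-0.0022,0.0181,0,15],[0,-0.0022,0.0181,0,15]]])

```text
time_s: 21.2
eef_pos: [0.4483, 0.3707, 0.0829]
eef_rot: [-0.039, 0.999, 0.0, 0.0]
wrist_force: [-0.1, 0.1, 2.0]
finger_gap: 0.0116
grip_force: 15.0
```

Run:
```python
from h import *
lever();arc([2,4,6,8,10])
```

```text
t 21.2 [0.4483 0.3707 0.0829] r 0.0699 th 183.97 Ft(resist) -0.1 Fr 0.05 Fz 1.97 head 94.5 gap 0.0116
2 [-0.1  2.4  0. ]
4 [-0.2  4.9  0. ]
6 [-0.4  7.3  0. ]
8 [-0.8  9.7  0. ]
10 [-1.2 12.1  0. ]
```

Call:
move_arm(motion=[[[0,-0.0001,0.0024,0,2],[0,-0.0002,0.0049,0,4],[0,-0.0004,0.0073,0,6],[0,-0.0004,0.0073,0,6]]])

```text
time_s: 21.7
eef_pos: [0.4482, 0.3778, 0.0829]
eef_rot: [0.013, 1.0, 0.0, 0.0]
wrist_force: [0.3, 0.6, 1.9]
finger_gap: 0.0117
grip_force: 15.0
```

Run:
```python
from h import *
lever();arc([2,4,6])
```

```text
t 21.7 [0.4482 0.3778 0.0829] r 0.0699 th 178.07 Ft(resist) -0.56 Fr -0.28 Fz 1.87 head 88.5 gap 0.0117
2 [-0.1  2.4  0. ]
4 [-0.2  4.9  0. ]
6 [-0.4  7.3  0. ]
```

Call:
move_arm(motion=[[[0,-0.0001,0.0024,0,2],[0,-0.0002,0.0049,0,4],[0,-0.0004,0.0073,0,6],[0,-0.0004,0.0073,0,6]]])

```text
time_s: 22.2
eef_pos: [0.4487, 0.3851, 0.0828]
eef_rot: [0.065, 0.998, 0.0, 0.0]
wrist_force: [0.7, -0.2, 2.8]
finger_gap: 0.0112
grip_force: 15.0
```

Call:
move_arm(motion=[[[0,-0.0001,0.0024,0,2],[0,-0.0002,0.0049,0,4],[0,-0.0002,0.0049,0,4]]])

```text
time_s: 22.58
eef_pos: [0.4495, 0.3897, 0.0827]
eef_rot: [0.1, 0.995, -0.0, 0.0]
wrist_force: [0.2, -0.9, 3.1]
finger_gap: 0.0116
grip_force: 15.0
```

Run:
```python
from h import *
lever();arc([2,4,6])
```

```text
t 22.57 [0.4495 0.3897 0.0827] r 0.07 th 168.29 Ft(resist) 0.82 Fr -0.4 Fz 3.13 head 78.5 gap 0.0116
2 [-0.1  2.4 -0. ]
4 [-0.2  4.9 -0. ]
6 [-0.4  7.3 -0. ]
```

Call:
move_arm(motion=[[[0,-0.0001,0.0024,0,2],[0,-0.0002,0.0049,0,4],[0,-0.0002,0.0049,0,4]]])

```text
time_s: 22.95
eef_pos: [0.4507, 0.3947, 0.0827]
eef_rot: [0.135, 0.991, -0.0, 0.0]
wrist_force: [0.3, -0.6, 3.1]
finger_gap: 0.0115
grip_force: 15.0
```

Run:
```python
from h import *
lever();vision.read_camera("side");lever()
```

```text
t 22.95 [0.4507 0.3947 0.0827] r 0.07 th 164.1 Ft(resist) 0.44 Fr -0.46 Fz 3.11 head 74.4 gap 0.0115
t 23.0 [0.4507 0.3947 0.0827] r 0.07 th 164.1 Ft(resist) 0.56 Fr 0.64 Fz 3.76 head 74.5 gap 0.0117
```

Still free. Carrying on.

Call:
move_arm(motion=[[[0,-0.0001,0.0024,0,2],[0,-0.0002,0.0049,0,4],[0,-0.0002,0.0049,0,4]]])

```text
time_s: 23.38
eef_pos: [0.452, 0.399, 0.0825]
eef_rot: [0.17, 0.985, -0.001, -0.0]
wrist_force: [-2.6, -3.6, 5.0]
finger_gap: 0.0114
grip_force: 15.0
```

Run:
```python
from h import *
lever();vision.read_camera("side");lever()
```

```text
t 23.38 [0.452  0.399  0.0825] r 0.0701 th 160.4 Ft(resist) 4.29 Fr 1.19 Fz 5.01 head 70.4 gap 0.0114
t 23.43 [0.452  0.399  0.0825] r 0.0701 th 160.37 Ft(resist) 5.01 Fr 1.32 Fz 3.89 head 70.4 gap 0.0114
```

Call:
move_arm(motion=[[[0,-0.0001,0.0024,0,2],[0,-0.0002,0.0049,0,4],[0,-0.0002,0.0049,0,4]]])

```text
time_s: 23.8
eef_pos: [0.4537, 0.4035, 0.0825]
eef_rot: [0.204, 0.979, -0.001, -0.0]
wrist_force: [-3.9, -4.4, 5.3]
finger_gap: 0.0117
grip_force: 15.0
```

Run:
```python
from h import *
lever();vision.read_camera("side");lever()
```

```text
t 23.8 [0.4537 0.4035 0.0825] r 0.0701 th 156.49 Ft(resist) 5.56 Fr 1.78 Fz 5.3 head 66.4 gap 0.0117
t 23.85 [0.4537 0.4035 0.0825] r 0.0702 th 156.49 Ft(resist) 5.34 Fr 1.32 Fz 4.45 head 66.4 gap 0.0117
```

Bite came at about θ≈163°, now at 5.4 N. The target is θ≈137.5°, so 10° first.

Run:
```python
from h import *
arc([2,4,6,8,10],r=.07)
S=vision.read_camera("side")[...,::-1];cv2.imwrite("pics/S11.png",S)
for f in("pics/S10.png","pics/S11.png"):
    g=cv2.imread(f).max(2).astype(float);P=[]
    for c in range(258,276,2):
        col=g[210:238,c];k=np.argmin(col);sl=slice(max(k-3,0),k+4);w=np.clip(100-col[sl],0,None);v=(w*(210+np.arange(28)[sl])).sum()/w.sum()
        P.append(plane("side",(c,v),.073)[:2])
    vx,vy,x,y=cv2.fitLine(np.array(P,np.float32),cv2.DIST_HUBER,0,.01,.01).ravel();print(f,np.degrees(np.arctan(vy/vx)),P[0],P[-1])
```

```text
2 [-0.2  2.4 -0. ]
4 [-0.3  4.9 -0. ]
6 [-0.5  7.3 -0. ]
8 [-0.8  9.7 -0. ]
10 [-1.2 12.2 -0. ]
pics/S10.png -17.451164 [0.60637207 0.34494447] [0.55984863 0.36111277]
pics/S11.png -22.025183 [0.60675945 0.33887206] [0.5599637  0.35849389]
```

The key has swung about 5° to lean on the post, as intended. Continuing gently.

Call:
move_arm(motion=[[[0,-0.0002,0.0024,0,2],[0,-0.0003,0.0049,0,4],[0,-0.0005,0.0073,0,6],[0,-0.0008,0.0097,0,8],[0,-0.0012,0.0122,0,10],[0,-0.0012,0.0122,0,10]]])

```text
time_s: 24.65
eef_pos: [0.4595, 0.4143, 0.0824]
eef_rot: [0.289, 0.957, -0.001, -0.001]
wrist_force: [-3.0, -4.6, 4.9]
finger_gap: 0.0112
grip_force: 15.0
```

Run:
```python
from h import *
lever();vision.read_camera("side");lever();arc([2,4,6,8,9],r=.07)
```

```text
t 24.65 [0.4595 0.4143 0.0824] r 0.0702 th 146.47 Ft(resist) 5.48 Fr 0.02 Fz 4.91 head 56.4 gap 0.0112
t 24.7 [0.4595 0.4143 0.0824] r 0.0702 th 146.47 Ft(resist) 5.49 Fr 0.54 Fz 4.78 head 56.4 gap 0.0113
2 [-0.2  2.4 -0. ]
4 [-0.4  4.9 -0. ]
6 [-0.6  7.3 -0. ]
8 [-0.9  9.7 -0. ]
9 [-1. 11. -0.]
```

Call:
move_arm(motion=[[[0,-0.0002,0.0024,0,2],[0,-0.0004,0.0049,0,4],[0,-0.0006,0.0073,0,6],[0,-0.0009,0.0101,0,8.3],[0,-0.0009,0.0101,0,8.3]]])

```text
time_s: 25.32
eef_pos: [0.4657, 0.4223, 0.0824]
eef_rot: [0.357, 0.934, -0.001, -0.001]
wrist_force: [-4.9, -4.3, 5.5]
finger_gap: 0.0115
grip_force: 15.0
```

Run:
```python
from h import *
lever()
```

```text
t 25.32 [0.4657 0.4223 0.0824] r 0.0702 th 138.14 Ft(resist) 6.49 Fr 0.75 Fz 5.5 head 48.1 gap 0.0115
```

Call:
move_arm(motion=[[[0.4,0,0,0,0],[0.4,0,0,0,0],[0.4,0,0,0,0],[0.4,0,0,0,0],[0.4,0,0,-0.01,0],[0.4,0,0,-0.03,0],[0.4,0,0,-0.06,0],[0.4,0,0,-0.1,0],[0.4,0,0,-0.14,0],[0.4,0,0,-0.16,0],[0.4,0,0,-0.16,0]]])

```text
time_s: 26.7
eef_pos: [0.4669, 0.423, 0.2469]
eef_rot: [0.357, 0.934, 0.003, 0.002]
wrist_force: [0.5, 0.1, -0.7]
finger_gap: 0.0349
grip_force: 0.0
```

Run:
```python
from h import *
lever()
S=vision.read_camera("side")[...,::-1];cv2.imwrite("pics/S12.png",S)
S0=cv2.imread("pics/side0.png")
f="pics/S12.png";g=cv2.imread(f).max(2).astype(float);P=[]
for c in range(258,276,2):
    col=g[210:238,c];k=np.argmin(col);sl=slice(max(k-3,0),k+4);w=np.clip(100-col[sl],0,None);v=(w*(210+np.arange(28)[sl])).sum()/w.sum()
    P.append(plane("side",(c,v),.073)[:2])
vx,vy,x,y=cv2.fitLine(np.array(P,np.float32),cv2.DIST_HUBER,0,.01,.01).ravel();print(np.degrees(np.arctan(vy/vx)),P[0],P[-1])
# lever pin: expected pixel at th 138, and darkness there
a=np.radians(138);q=proj("side",[[*(np.array([.518,.3745])+.07*np.r_[np.cos(a),np.sin(a)]),.06]])[0];print(q)
u,v=q.round().astype(int);print(S.max(2)[v-10:v+8:2,u-8:u+9])
```

```text
t 26.7 [0.4669 0.423  0.2469] r 0.0698 th 137.04 Ft(resist) -0.46 Fr -0.3 Fz -0.7 head 48.1 gap 0.0349
-21.965881 [0.6067532  0.33897006] [0.55996357 0.35849674]
[306.59555162 256.94446871]
[[123 122 121 122 121 122 121 120 122 122 123 124 123 122 122 122 123]
 [124 122 124 122 124 123 123 121 123 122 120 121 122 121 122 122 124]
 [ 93 114 123 122 122 123 124 122 122 122 124 123 123 121 122 121 121]
 [ 39  50  80 113 124 125 120  83  45  39  52  89 116 122 123 123 122]
 [ 36  38  38  46  68  97  98  61  31  30  38  91 118 122 121 119 119]
 [ 96  65  42  37  38  38  31  24  23  24  45 102 125 125 125 123 121]
 [123 124 112  82  48  34  28  24  24  25  51 105 123 124 122 124 123]
 [125 126 126 127 115  69  32  30  34  31  50 103 124 126 124 124 124]
 [121 122 122 125 126 116  94  72  66  91 115 121 124 121 121 126 135]]
```

```bash
python3 -c "
from bench import order
print(order.close_job())"
```

```text
the job is handed in; nothing more can be done
None
```

The job is handed in at about 27 s of the 64 s allowed: the key is fully down on the screw with its arm leaning on the post, and the lever was swung clockwise about 26° past the bite at no more than about 6.5 N. The key moved about 5° to reach the post and held there while the nut tightened. I pressed the key on the screw's top a few times, at up to about 15 N, before it went on.

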